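Load a cell cassette into the test fixture and lock it with the spring collar

ROBOT

A 6-joint arm with a two-finger parallel gripper is mounted at the origin on the work surface. World frame = base frame: x ahead of the robot, y to its left, z up, the work surface at z = 0. Lengths are in m, angles in rad, forces in N, time in s.
With the tool pointing down it reaches from about 0.3 to 0.875 m from the base axis. Payload 6.4 kg.
Tool frame: the origin (TCP) lies midway between the tips of the shut fingers; the grasp point (between the pads) lies 19 mm behind it; z points along the fingers, y is the line along which they close (so a half turn about z gives the same grasp; the last joint's range is limited). The gripper opens to 85 mm and grips with 20 to 120 N. Pads are 22 mm wide; open, the fingers measure 114 mm over their backs; the gripper's body (76 mm by 85 mm) begins 54 mm behind the grasp point. The pads swing forward as they close: fully open they stand 13 mm farther back than shut.
Start: joints at [0.936, 0.181, 1.607, -0, 1.354, -0.206], TCP at [0.239, 0.523, 0.231] pointing down, gripper open.
Joint ranges: [-2.99, 2.99], [-0.89, 2.07], [0.3, 2.58], [-1.14, 4.28], [0, 2.63], [-3.12, 3.12]. Speed limits (rad/s): [2.57, 2.57, 3.01, 3.14, 3.14, 3.14].

INTERFACE

Orientations are given as a unit quaternion [w, x, y, z].
In Python, from bench import sensors, vision, ctrl gives the robot as it stands.
- The arm moves only by the tool carry_out, never from a script. Its argument "deltas" is text: rows parted by semicolons, each of 7 numbers parted by spaces: the shift along the tool's x, y, z in mm, then the turn, a rotation vector about the tool's x, y, z in rad, then the closure, from 0 (fully open) to 1 (shut). In form: tx ty tz ax ay az claw; .... A call has 1 to 12 rows; each row is the pose to reach, as a shift and turn from the pose commanded when the call began, along the tool's axes at that moment; what a row does not reach only later rows make up. A row lasts 1/8 s, in which the tool goes at most 62.5 mm and 10.7 degrees, less where a joint would pass 70% of its speed; a pose out of reach is approached as far as the arm can. A call with a gripper value outside its range is refused whole. The fingers move at their own pace and stop on an object; the grip force is fixed at half the most. Time passes only in rows, so rows that repeat a pose let the fingers close. It gives the time, the measured TCP pose, the force, the opening and the grip force at its end, in the units of the state.
- sensors.get_obs(): the state, without advancing time (a new reading comes with each control period).
- vision.camera(name): name is "scene" or "top"; returns the picture (400x640x3 uint8, blue, green, red); there is no depth.
- vision.camera_model(name): a dict with "K" (3x3 intrinsics, pixels), "extrinsics" (4x4, takes a point from world to camera coordinates). Camera axes: x right, y down, z forward; pixel columns grow to the right and rows downward; lengths in m; the calibration is good to about 2 mm. A picture is of the moment at which its call begins. camera_model takes no time and is no camera call.
- ctrl.hand_in(): hands the job in; it is judged then, once.
The state is a dict: "time_s": time; "q": joint angles; "dq": joint speeds; "joint_efforts": joint torques, N m; "eef_pos": TCP position; "eef_rot": TCP orientation; "wrist_force": force on the tool from outside, world axes, zero at the start; "torque": the same for the moment, N m; "opening": opening from 0.0 (shut) to 1.0 (fully open); "grasp_force": force on a finger pad.
Only numpy, scipy, OpenCV 4.12 (cv2) and the standard library are available. Lean on these libraries where they do the work, as an engineer would, in place of code of your own. Each camera call takes 0.05 s, during which the arm holds its last target. There are 200 camera calls.

TASK

Put the solar-cell cassette into the keyed pocket of the test fixture and work it until it sits fully home on the pocket floor. Then pull the fixture's spring collar back out of its parked notch, turn it clockwise, feeling for the hidden slot where it drops in, and let it spring all the way home, so that the bolt locks the cassette down. Leave the collar in, the cassette seated and the other things on the bench where they are.

Things in the scene. Friction and masses are not known exactly. Their poses are not given: they have to be found in the camera images.
- fixture: Fixed aluminium block on a dark base plate; pose varies. Origin on the table under the pocket's centre, z up. Block 124 (x) x 64 (y) x 40 mm tall; plate 150 x 150 x 10 mm centred at y = -35 mm. On the -y side stands a barrel 32 mm thick with a spring bolt (10 mm rod) and, on its upper end, the collar; the bolt's axis lies in the y-z plane and leans 40 degrees from vertical, upper end to -y.
- pocket (a point): Centre of the pocket floor, axes as the fixture's, 24 mm above the table; a seated cassette's origin lies here. Open-topped pocket 16 mm deep, 67 mm (x) by 35 mm (y), with a keyway 18 mm wide running on from x = +33.5 to +43 mm, so the cassette fits one way round only, with 1.5 mm play each side. The parked bolt's end is 10 mm or more above the rim, beside the pocket's -y edge.
- cassette: Grey plastic cassette, 0.1-0.25 kg, upright; origin at the centre of its foot's underside. Foot 64 (x) x 32 (y) x 20 mm tall, key tongue 15 mm wide reaching to x = +41.5 mm. On it a grip block 24 (x) x 16 (y) mm, z = 20 to 70 mm, centred at x = 0, y = +6 mm, glass cell on the -y face. The bolt locks over the bare shoulder on the -y side. Seated, its axes are parallel to the fixture's, +x to +x.
- collar_grip (a point): On the steel collar's axis at mid grip; moves with the collar. z = outward along the axis, x = across the grip flats. Grip 30 (x) x 42 (y) mm, from 24 mm below this point to 18 mm above; below it a skirt 44 mm in diameter, 20 mm tall. Parked, it is 142 mm from fixture point (0, -12, 49) mm along the bolt's axis, and x lies about 0.5 rad to one side of the fixture's x; locked, 0.5 rad to the other.
- bolt (a joint): Outward travel of bolt and collar, m. 0 = fully in (bolt end 2 mm over a seated cassette's shoulder; a cassette not fully down keeps it out). 0.020 = parked, a pin resting in a shallow notch (start). Lifted past 0.024 it clears the ridge and can turn; 0.030 = end of travel. The spring pulls in with 4 N at 0, 8 N at 0.020, 10 N at 0.030; collar and bolt weigh 2 N more.
- collar (a joint): Turn of the collar, rad, clockwise positive seen from its outer end. About 0 at the start. Lifted, it turns freely clockwise, to 1.6 at most. Between two ridges lies a deep slot where the pin drops and the spring takes the collar fully in: hidden, its middle anywhere from 0.74 to 1.24, only 0.14 rad wide, so feel for it. Elsewhere the pin stays on a ridge, at bolt 0.022 to 0.024 m. Friction 0.03 N m.
Mind the look-alikes: they are no part of the job. What is shaped like the fixture but orange is not meant.

How it is judged:
By the outcome, as a careful person would: the job done as asked, in the order asked, and still so for the second after the job is handed in, with the robot touching nothing.
It also fails if it takes over 53 s, if anything falls off the work surface, if the arm or the gripper's body presses on something with over 40 N, if the wrist force passes 120 N, or if a joint passes its speed limit or range.

## Working session

There is one attempt and no reset: what is moved stays moved. The work goes in short steps, Python scripts to look and compute and a tool call to move; the robot and the scene stay as the last step left them, time stands still between calls to the robot, and variables do not carry over. Pictures are saved under pics/ and viewed, at most 10 in all, crops included, and the job is handed in when it is done.

Besides the shell and the picture viewer there is one more tool, called after "Call:" as name(argument=value, ...), one argument or row to a line, values as JSON. carry_out: Moves the arm, as the interface text tells. Its arguments: {"type":"object","properties":{"deltas":{"type":"string"}},"required":["deltas"]}

```bash
mkdir -p pics; python3 - <<'E'
from bench import sensors, vision, ctrl
import cv2,numpy as np
for n in("scene","top"):
    im=vision.camera(n); cv2.imwrite(f"pics/{n}0.png",im)
    m=vision.camera_model(n); print(n,np.round(m["K"],1).tolist(),np.round(m["extrinsics"],4).tolist())
print(sensors.get_obs())
E
```

```text
scene [[375.5, 0.0, 322.2], [0.0, 375.5, 200.5], [0.0, 0.0, 1.0]] [[-0.9109, 0.4125, 0.0109, 0.3911], [0.3438, 0.7734, -0.5325, -0.096], [-0.2281, -0.4813, -0.8464, 1.2478], [0.0, 0.0, 0.0, 1.0]]
top [[435.9, 0.0, 319.6], [0.0, 435.9, 197.7], [0.0, 0.0, 1.0]] [[0.0186, -0.9998, 0.0082, 0.0227], [-0.9863, -0.0197, -0.1638, 0.4509], [0.1639, -0.005, -0.9865, 1.1998], [0.0, 0.0, 0.0, 1.0]]
{'time_s': 0.1, 'q': array([ 9.35720334e-01,  1.81452654e-01,  1.60791152e+00, -2.60467899e-06,
        1.35379854e+00, -2.06300529e-01]), 'dq': array([ 0.00165942,  0.00021662, -0.00437883, -0.00045861,  0.00131301,
       -0.00041851]), 'joint_efforts': array([-1.31015354e-04, -4.45880699e+01, -3.52240169e+01, -3.41866507e-04,
        4.09766013e-03, -3.73410512e-05]), 'eef_pos': array([0.23874465, 0.52254682, 0.23048047]), 'eef_rot': array([-3.19436406e-04,  2.12748876e-01,  9.77106596e-01, -7.17100246e-04]), 'wrist_force': array([-0.08915756, -0.1126755 , -0.52494295]), 'torque': array([0.06854966, 0.02035921, 0.01230946]), 'grasp_force': 0.0, 'opening': 0.9995513330168027}
```

View pics/scene0.png

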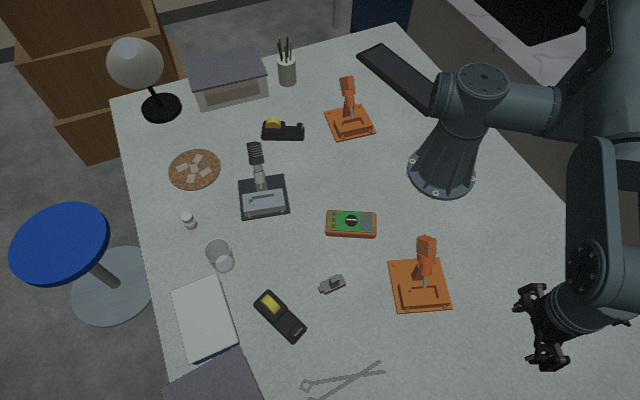

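View pics/top0.png

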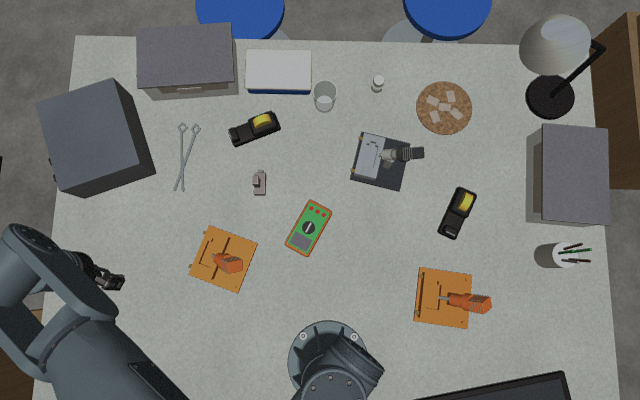

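Candidates for the fixture: the grey one at top (380,160) / scene (263,195), and orange look-alikes at top (223,258) and (445,298). I take the grey one. For the cassette, the only small grey block is at top (259,182) / scene (332,284). Next is a close crop to check.

```bash
python3 - <<'E'
import cv2,numpy as np
s=cv2.imread("pics/scene0.png");t=cv2.imread("pics/top0.png")
def c(im,x,y,w,h,W,H):return cv2.resize(im[y:y+h,x:x+w],(W,H),interpolation=cv2.INTER_CUBIC)
a=np.hstack([c(t,340,120,96,72,400,300),c(s,225,135,80,90*80//96*1,400,300) if 0 else c(s,215,137,120,90,400,300)])
b=np.hstack([c(t,240,162,40,30,400,300),c(s,308,266,48,36,400,300)])
cv2.imwrite("pics/crop.png",np.vstack([a,b]))
E
```

```text
(no output)
```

View pics/crop.png

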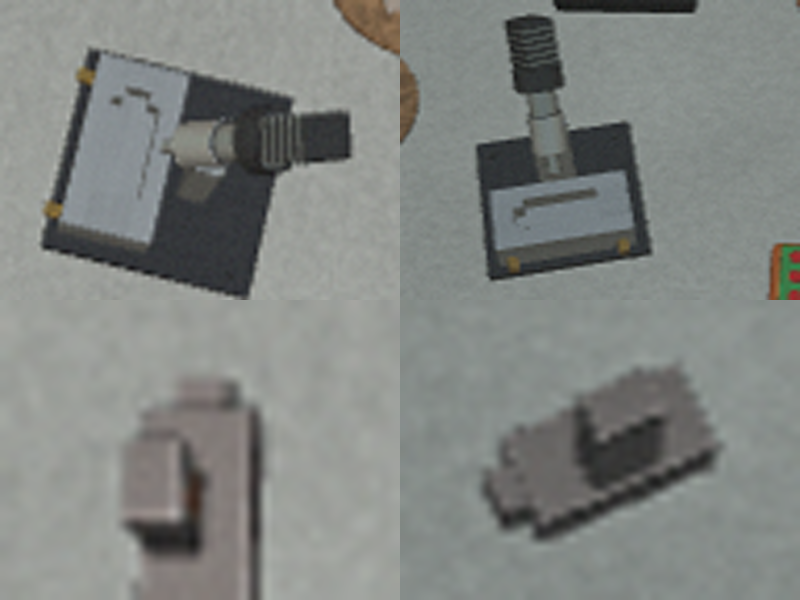

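The crops confirm the choices. The grey fixture's barrel side points right in the top view, so fixture -y is roughly world -y, with the keyway up. The cassette's tongue is also up and its grip block is on the left (+y). Next I measure the edges.

```bash
cat > h.py <<'E'
import cv2,numpy as np
from bench import sensors, vision, ctrl
from scipy.ndimage import map_coordinates
from scipy.spatial.transform import Rotation as R
def ray(n,p,z):
    m=vision.camera_model(n);K=m["K"];E=np.array(m["extrinsics"])
    d=E[:3,:3].T@np.linalg.solve(K,[p[0],p[1],1]);c=-E[:3,:3].T@E[:3,3]
    return c+d*(z-c[2])/d[2]
def proj(n,P):
    m=vision.camera_model(n);E=np.array(m["extrinsics"]);p=m["K"]@(E[:3,:3]@P+E[:3,3]);return p[:2]/p[2]
def edge(im,a,b,w=3.0,trim=.15):
    g=cv2.GaussianBlur(im,(0,0),.7).astype(float);a=np.array(a,float);b=np.array(b,float)
    t=(b-a)/np.linalg.norm(b-a);n=np.array([-t[1],t[0]]);pts=[]
    o=np.arange(-w,w+.01,.1)
    for s in np.linspace(trim,1-trim,25):
        q=a+(b-a)*s+o[:,None]*n
        pr=np.stack([map_coordinates(g[...,k],[q[:,1],q[:,0]],order=1) for k in range(3)],1)
        d=np.linalg.norm(np.gradient(pr,axis=0),axis=1);pts.append(a+(b-a)*s+n*o[d.argmax()])
    l=cv2.fitLine(np.array(pts,np.float32),cv2.DIST_HUBER,0,.01,.01).ravel()
    return l
def inter(l,m):
    A=np.array([[l[0],-m[0]],[l[1],-m[1]]]);s=np.linalg.solve(A,[m[2]-l[2],m[3]-l[3]]);return l[2:]+s[0]*l[:2]
def quad(im,c,**k):
    L=[edge(im,c[i],c[(i+1)%4],**k) for i in range(4)]
    return [inter(L[i-1],L[i]) for i in range(4)]
E
python3 - <<'E'
from h import *
s=cv2.imread("pics/scene0.png");t=cv2.imread("pics/top0.png")
for nm,n,im,c,z in [("plate","top",t,[(362.3,131.5),(350.3,179.5),(399.5,191.5),(410.3,143.5)],.01),
 ("plate","scene",s,[(284,173.6),(290,213),(242,221),(238.4,180.5)],.01),
 ("block","top",t,[(364,132.7),(354.9,173.5),(376.5,178.3),(385.6,137.5)],.04),
 ("block","scene",s,[(284.5,206.6),(243.5,212),(242,194),(283,188)],.04),
 ("cass","top",t,[(254,173),(254,195.5),(265.5,195.5),(265,173)],.02),
 ("cass","scene",s,[(323.6,292.4),(345.8,282.8),(341.6,273.8),(321.2,281.6)],.02)]:
    q=quad(im,c,w=2 if nm=="cass" else 2.5);P=np.array([ray(n,p,z) for p in q])
    print(nm,n,np.round(q,1).tolist());print("  ",np.round(P[:,:2],4).tolist(),"c",P.mean(0)[:2].round(4),"len",np.linalg.norm(P-np.roll(P,-1,0),axis=1).round(4),
     "ang",[round(float(np.arctan2(*(P[(i+1)%4]-P[i])[[1,0]])),3) for i in range(4)])
E
```

```text
plate top [[360.6000061035156, 130.10000610351562], [350.29998779296875, 179.5], [397.8999938964844, 191.1999969482422], [412.20001220703125, 143.6999969482422]]
   [[0.6614, -0.0868], [0.5107, -0.0573], [0.4787, -0.1963], [0.6228, -0.2403]] c [ 0.5684 -0.1452] len [0.1536 0.1427 0.1507 0.1583] ang [2.948, -1.797, -0.296, 1.324]
plate scene [[283.3999938964844, 172.8000030517578], [290.20001220703125, 212.89999389648438], [241.1999969482422, 221.0], [237.10000610351562, 180.10000610351562]]
   [[0.4784, -0.1987], [0.5143, -0.0488], [0.6593, -0.0823], [0.6252, -0.2317]] c [ 0.5693 -0.1404] len [0.1541 0.1488 0.1533 0.1504] ang [1.336, -0.227, -1.795, 2.92]
block top [[363.8999938964844, 131.1999969482422], [353.6000061035156, 172.6999969482422], [375.70001220703125, 178.0], [385.3999938964844, 136.39999389648438]]
   [[0.6484, -0.0935], [0.5242, -0.0645], [0.5101, -0.1275], [0.6339, -0.156]] c [ 0.5791 -0.1104] len [0.1276 0.0645 0.1271 0.0641] ang [2.912, -1.791, -0.226, 1.342]
block scene [[285.0, 204.89999389648438], [243.10000610351562, 211.6999969482422], [241.5, 193.6999969482422], [282.0, 187.5]]
   [[0.5231, -0.0639], [0.645, -0.0922], [0.6298, -0.1549], [0.5088, -0.1263]] c [ 0.5767 -0.1093] len [0.1251 0.0645 0.1243 0.064 ] ang [-0.228, -1.808, 2.91, 1.345]
cass top [[252.6999969482422, 170.8000030517578], [253.0, 196.10000610351562], [265.70001220703125, 195.10000610351562], [266.1000061035156, 172.6999969482422]]
   [[0.5283, 0.227], [0.4541, 0.223], [0.4577, 0.1868], [0.5235, 0.1881]] c [0.4909 0.2062] len [0.0743 0.0364 0.0659 0.0392] ang [-3.087, -1.473, 0.021, 1.448]
cass scene [[325.5, 293.79998779296875], [346.70001220703125, 284.6000061035156], [340.20001220703125, 271.3999938964844], [319.0, 282.8999938964844]]
   [[0.5229, 0.2273], [0.4597, 0.2278], [0.4595, 0.1866], [0.5265, 0.1929]] c [0.4922 0.2087] len [0.0632 0.0412 0.0673 0.0347] ang [3.135, -1.577, 0.093, 1.673]
```

```bash
cat >> h.py <<'E'
FX=np.array([.5775,-.1098,0]);FY=-.228
def cur():
    o=sensors.get_obs();q=o["eef_rot"];return o,np.array(o["eef_pos"]),R.from_quat(q[[1,2,3,0]])
def down(y):  # tool pointing down, tool y at world angle y
    c,s=np.cos(y),np.sin(y);return R.from_matrix(np.array([[-s,c,0],[c,s,0],[0,0,-1]]).T)
def delta(P,Rt):
    o,p,Rc=cur();print("d mm",np.round(Rc.inv().apply(np.array(P)-p)*1000,1),"rot",np.round((Rc.inv()*Rt).as_rotvec(),4),"t",round(o["time_s"],2),"q",np.round(o["q"],2),"F",np.round(o["wrist_force"],1))
E
sed -i 's/\[\[-s,c,0\],\[c,s,0\],\[0,0,-1\]\]).T/[[-s,c,0],[c,s,0],[0,0,-1]])/' h.py
python3 -c "
from h import *
o,p,Rc=cur();print(Rc.as_matrix().round(3), down(1.141).as_matrix().round(3))
delta([.4915,.211,.1],down(.01))"
```

```text
[[-0.909  0.416 -0.001]
 [ 0.416  0.909 -0.001]
 [ 0.    -0.002 -1.   ]] [[-0.909  0.417  0.   ]
 [ 0.417  0.909  0.   ]
 [ 0.     0.    -1.   ]]
d mm [-359.4 -178.1  130.6] rot [-1.600e-03  6.000e-04  1.132e+00] t 0.1 q [ 0.94  0.18  1.61 -0.    1.35 -0.21] F [-0.1 -0.1 -0.5]
```

Call:
carry_out(
  deltas="-45 -22 0 0 0 0.14 0; -90 -45 0 0 0 0.28 0; -135 -67 0 0 0 0.42 0; -180 -89 20 0 0 0.57 0; -225 -111 40 0 0 0.71 0; -270 -134 60 0 0 0.85 0; -315 -156 85 0 0 0.99 0; -359 -178 110 0 0 1.13 0; -359 -178 125 0 0 1.13 0; -359 -178 130 0 0 1.13 0; -359 -178 130 0 0 1.13 0",
)

```text
time_s: 1.48
eef_pos: [0.4906, 0.2128, 0.1012]
eef_rot: [-0.0, 0.702, 0.712, -0.0]
wrist_force: [0.0, 0.4, 0.8]
opening: 0.999
grasp_force: 0.0
```

```bash
python3 -c "
from h import *
delta([.4915,.211,.030],down(.01))
t=vision.camera('top');s=vision.camera('scene')
cv2.imwrite('pics/t1.png',t);cv2.imwrite('pics/s1.png',s)
c=lambda im,x,y,w,h:cv2.resize(im[y:y+h,x:x+w],(400,400),interpolation=cv2.INTER_CUBIC)
cv2.imwrite('pics/c1.png',np.hstack([c(t,230,150,60,60),c(s,300,250,60,60)]))"
```

```text
d mm [-1.8  0.9 71.2] rot [-0.0008 -0.0001  0.0042] t 1.48 q [0.19 0.25 1.81 0.   1.08 0.17] F [0.  0.4 0.8]
```

View pics/c1.png

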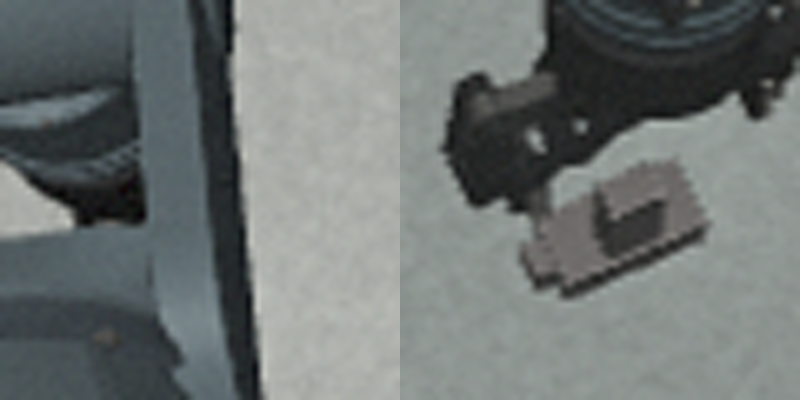

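The scene view shows the gripper straddling the cassette, with the grip block at crop (630,215), about scene pixel (334,282). I descend and grip.

Call:
carry_out(
  deltas="-2 1 30 0 0 0 0; -2 1 50 0 0 0 0; -2 1 65 0 0 0 0; -2 1 71 0 0 0 0; -2 1 71 0 0 0 0.5; -2 1 71 0 0 0 1; -2 1 71 0 0 0 1; -2 1 71 0 0 0 1; -2 1 71 0 0 0 1",
)

```text
time_s: 2.7
eef_pos: [0.4933, 0.21, 0.031]
eef_rot: [0.0, 0.703, 0.711, 0.001]
wrist_force: [0.2, 0.7, 4.7]
opening: 0.273
grasp_force: 59.5
```

```bash
python3 -c "
from h import *
delta([.5789,-.104,.13],down(FY))"
```

```text
d mm [-314.9   82.   -98.9] rot [ 0.0015 -0.0005  0.2399] t 2.7 q [0.18 0.37 1.83 0.   0.94 0.17] F [0.2 0.7 4.7]
```

Call:
carry_out(
  deltas="0 0 -40 0 0 0 1; 0 0 -80 0 0 0 1; -20 5 -99 0 0 0.02 1; -70 18 -99 0 0 0.05 1; -125 32 -99 0 0 0.1 1; -180 47 -99 0 0 0.15 1; -235 61 -99 0 0 0.2 1; -285 74 -99 0 0 0.24 1; -310 81 -99 0 0 0.24 1; -315 82 -99 0 0 0.24 1; -315 82 -99 0 0 0.24 1; -315 82 -99 0 0 0.24 1",
)

```text
time_s: 4.2
eef_pos: [0.5779, -0.1025, 0.1291]
eef_rot: [-0.0, 0.782, 0.623, -0.0]
wrist_force: [0.0, 0.5, -2.1]
opening: 0.272
grasp_force: 59.4
```

```bash
python3 -c "
from h import *
delta([.5789,-.104,.09],down(FY))
t=vision.camera('top');s=vision.camera('scene')
cv2.imwrite('pics/t2.png',t);cv2.imwrite('pics/s2.png',s)
c=lambda im,x,y,w,h:cv2.resize(im[y:y+h,x:x+w],(400,400),interpolation=cv2.INTER_CUBIC)
cv2.imwrite('pics/c2.png',np.hstack([c(t,330,110,90,90),c(s,220,150,80,80)]))"
```

```text
d mm [-1.3  1.3 39.1] rot [-0.0009 -0.0005  0.0018] t 4.2 q [-0.38  0.32  1.66  0.    1.17 -0.15] F [ 0.   0.5 -2.1]
```

View pics/c2.png

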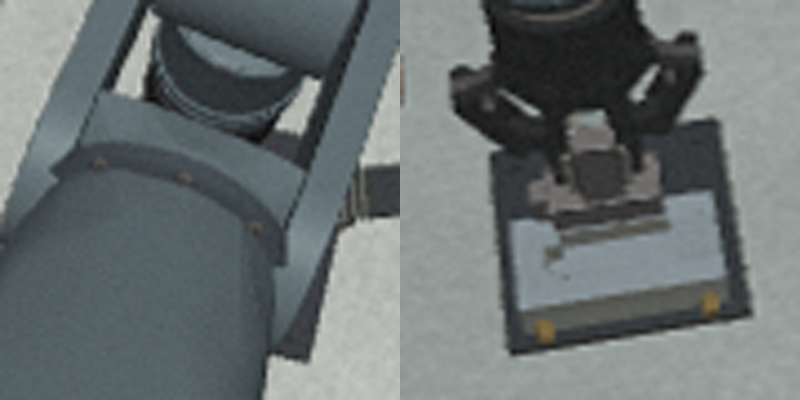

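The scene view shows the cassette held level and the right way round over the fixture, tongue left at crop (540,195), with the pocket's dark -y wall just below it. Next I measure the cassette's y offset in the grip and the pocket's rim.

```bash
python3 - <<'E'
from h import *
s0=cv2.imread("pics/scene0.png");t0=cv2.imread("pics/top0.png");s2=cv2.imread("pics/s2.png")
def fx(P):
    return R.from_euler('z',-FY).apply(P-FX)*1000
def rep(n,im,a,b,z,w=1.5):
    l=edge(im,a,b,w=w,trim=.1);d=np.array(b)-a
    out=[]
    for q in(a,b):
        p=l[2:]+l[:2]*np.dot(np.array(q)-l[2:],l[:2]);out.append(fx(ray(n,p,z)))
    print(n,z,np.round(out,1)[:,:2].tolist(),"px",np.round(l[2:],1))
print("rim");
rep("scene",s0,(253.5,198.6),(273,194.3),.04,2);rep("top",t0,(377,147),(373.8,165),.04,2)
o,p,Rc=cur();zb=p[2]-.031
print("tcp fx",fx(p),"cass edges y=+16 pred",fx(p)[1]+10)
rep("scene",s2,(251.2,195.6),(272.8,192.4),zb)
rep("scene",s2,(251,192.4),(272.6,189.4),zb+.02)
# profiles along image normal
for nm,im,a,b in[("s0rim",s0,(253.5,198.6),(273,194.3)),("s2foot",s2,(252,195.4),(272,192.5)),("t0rim",t0,(377,147),(373.8,165))]:
    a=np.array(a);b=np.array(b);n=(b-a)/np.linalg.norm(b-a);n=np.array([-n[1],n[0]]);o=np.arange(-7,7.1,1.)
    g=im.mean(2);print(nm,[int(np.mean([map_coordinates(g,[[ (a+(b-a)*u+n*k)[1]],[(a+(b-a)*u+n*k)[0]]],order=1)[0] for u in np.linspace(.1,.9,20)])) for k in o])
E
```

```text
rim
scene 0.04 [[26.7, -5.7], [-32.0, -17.7]] px [263.1 195.9]
top 0.04 [[28.4, -16.9], [-25.8, -15.4]] px [375.1 155.7]
tcp fx [ -0.96094336   7.02018562 129.25474397] cass edges y=+16 pred 17.020185615699667
scene 0.0982547439687945 [[27.9, 19.3], [-33.9, 19.2]] px [264.4 193.4]
scene 0.1182547439687945 [[25.8, 19.9], [-35.0, 21.8]] px [264. 190.]
s0rim [70, 97, 125, 127, 125, 100, 75, 78, 108, 126, 126, 125, 126, 126, 126]
s2foot [74, 81, 88, 96, 58, 56, 57, 87, 98, 84, 93, 134, 142, 142, 142]
t0rim [97, 94, 118, 135, 137, 142, 137, 121, 138, 143, 144, 143, 144, 144, 142]
```

Call:
carry_out(
  deltas="-3 1 20 0 0 0 1; -3 1 40 0 0 0 1; -3 1 50 0 0 0 1; -3 1 53 0 0 0 1; -3 1 53 0 0 0 1; -3 1 53 0 0 0 1",
)

```text
time_s: 5.05
eef_pos: [0.5792, -0.1075, 0.077]
eef_rot: [0.001, 0.783, 0.622, 0.0]
wrist_force: [-0.2, -0.5, -1.7]
opening: 0.272
grasp_force: 59.4
```

```bash
python3 -c "
from h import *
o,p,Rc=cur();print((R.from_euler('z',-FY).apply(p-FX)*1000).round(2),Rc.inv().apply([0,0,-1]).round(4))
s=vision.camera('scene')
cv2.imwrite('pics/s3.png',s)
cv2.imwrite('pics/c3.png',cv2.resize(s[165:225,225:305],(800,600),interpolation=cv2.INTER_CUBIC))"
```

```text
[ 1.14  2.59 76.95] [ 2.0e-04 -1.3e-03  1.0e+00]
```

View pics/c3.png

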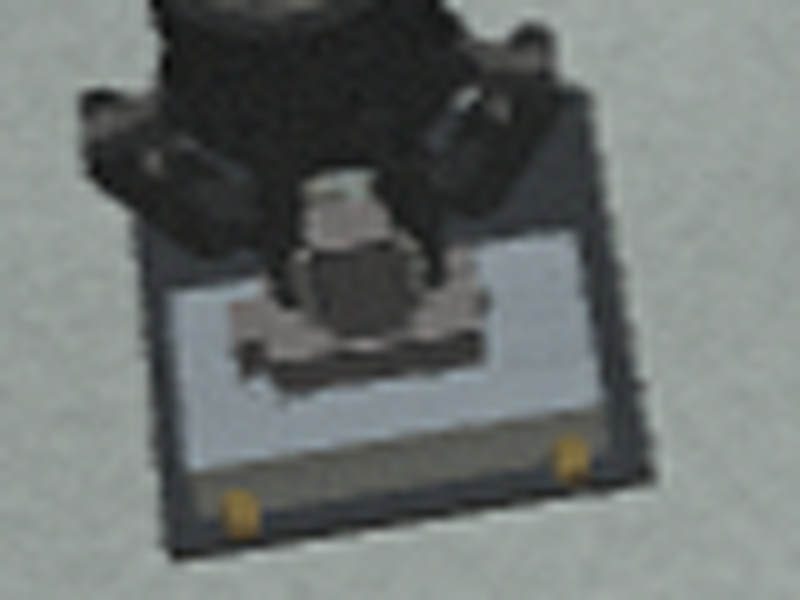

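The scene view shows the cassette about 5 mm above the block, its front bottom edge running from crop (280,393) to (485,362), i.e. (253,204.3) to (273.5,201.2). I measure that edge and the block with the same camera.

```bash
python3 - <<'E'
from h import *
s=cv2.imread("pics/s3.png")
fx=lambda P:(R.from_euler('z',-FY).apply(P-FX)*1000)
q=quad(s,[(285.3,206.3),(244,212),(242,194),(282.5,188.3)],w=2.,trim=.05)
print("block",[fx(ray("scene",p,.04)).round(1)[:2].tolist() for p in q])
e=edge(s,(252.8,204.5),(273.5,201.2),w=1.2,trim=.08);z=.046
for x in (254,263,272):print(fx(ray("scene",(x,e[3]+(x-e[2])*e[1]/e[0]),z)).round(1)[:2])
g=s.mean(2)
for y in(199,200):print(y,g[y,268:282].astype(int).tolist())
print(fx(ray("scene",(273.6,201.2),z)).round(1), fx(ray("scene",(273.6,199.2),z+.02)).round(1))
for P in([-32,16,46],[-32,16,66],[32,16,46]):print(P,proj("scene",R.from_euler('z',FY).apply(np.array(P)/1000)+FX).round(2))
E
```

```text
block [[-63.2, 32.2], [61.7, 32.1], [61.1, -31.9], [-63.1, -32.1]]
[27. 16.]
[ 0.1 15.8]
[-26.9  15.6]
199 [54, 56, 52, 58, 55, 97, 146, 141, 140, 140, 140, 139, 140, 138]
200 [58, 56, 57, 54, 54, 98, 143, 138, 138, 138, 140, 140, 134, 139]
[-31.5  16.9  46. ] [-32.7  22.9  66. ]
[-32, 16, 46] [273.72 200.91]
[-32, 16, 66] [273.05 197.31]
[32, 16, 46] [252.33 204.36]
```

Call:
carry_out(
  deltas="0 -1.5 3 0 0 0 1; 0 -1.5 6 0 0 0 1; 0 -1.5 8 0 0 0 1; 0 -1.5 10 0 0 0 1; 0 -1.5 11 0 0 0 1",
)

```text
time_s: 5.72
eef_pos: [0.5771, -0.107, 0.0651]
eef_rot: [-0.0, 0.783, 0.622, -0.0]
wrist_force: [-0.5, 1.0, -1.6]
opening: 0.274
grasp_force: 59.4
```

The foot is already 6 mm below the rim with no contact force. I keep going down.

Call:
carry_out(
  deltas="0 0 3 0 0 0 1; 0 0 5 0 0 0 1; 0 0 7 0 0 0 1; 0 0 8 0 0 0 1; 0 0 9 0 0 0 1; 0 0 9 0 0 0 1",
)

```text
time_s: 6.48
eef_pos: [0.5772, -0.107, 0.0562]
eef_rot: [-0.0, 0.783, 0.622, -0.0]
wrist_force: [-0.0, 0.0, -1.1]
opening: 0.272
grasp_force: 59.4
```

Call:
carry_out(
  deltas="0 0 0.5 0 0 0 1; 0 0 1 0 0 0 1; 0 0 1.5 0 0 0 1; 0 0 2 0 0 0 1; 0 0 2.5 0 0 0 1; 0 0 2.5 0 0 0 1",
)

```text
time_s: 7.22
eef_pos: [0.5772, -0.107, 0.055]
eef_rot: [0.0, 0.783, 0.622, -0.0]
wrist_force: [-4.8, 1.0, 9.3]
opening: 0.271
grasp_force: 60.9
```

Call:
carry_out(
  deltas="0 0 1.5 0 0 0 1; 1 0 2 0 0 0.02 1; -1 0 2 0 0 -0.02 1; 0 1 2 0 0 0.02 1; 0 -1 2 0 0 -0.02 1; 0 0 2 0 0 0 1; 0 0 2 0 0 0 1",
)

```text
time_s: 8.1
eef_pos: [0.5792, -0.1076, 0.055]
eef_rot: [0.002, 0.783, 0.622, 0.001]
wrist_force: [-3.2, 1.3, 16.9]
opening: 0.272
grasp_force: 61.7
```

The TCP stays at z = 0.055 under 17 N, which matches the foot on the pocket floor. I release and retreat upward.

Call:
carry_out(
  deltas="0 0 -2 0 0 0 1; 0 0 -2 0 0 0 0.3; 0 0 -2 0 0 0 0; 0 0 -2 0 0 0 0; 0 0 -12 0 0 0 0; 0 0 -50 0 0 0 0; 0 0 -110 0 0 0 0; 0 0 -170 0 0 0 0; 0 0 -200 0 0 0 0; 0 0 -200 0 0 0 0",
)

```text
time_s: 9.35
eef_pos: [0.5789, -0.1076, 0.2559]
eef_rot: [0.003, 0.783, 0.622, 0.002]
wrist_force: [0.3, -0.3, -0.2]
opening: 0.997
grasp_force: 0.0
```

```bash
cat >> h.py <<'E'
def axis_pose(s,turn=0.5,ox=0,oy=0):  # TCP at distance s along bolt axis; tool y = collar x at angle turn
    F=R.from_euler('z',FY);a=np.array([0,-np.sin(np.radians(40)),np.cos(np.radians(40))])
    ex=np.array([1,0,0]);ey=np.cos(turn)*ex+np.sin(turn)*np.cross(a,ex);ez=-a
    M=np.array([np.cross(ey,ez),ey,ez]).T
    return FX+F.apply(np.array([ox,-.012+oy,.049])+s*a),F*R.from_matrix(M)
E
python3 -c "
from h import *
P,Q=axis_pose(.237);print(P);delta(P,Q)
s=vision.camera('scene');cv2.imwrite('pics/s4.png',s)
cv2.imwrite('pics/c4.png',cv2.resize(s[130:230,225:325],(600,600),interpolation=cv2.INTER_CUBIC))"
```

```text
[ 0.54035412 -0.26988759  0.23055253]
d mm [-166.8   -1.1   25.6] rot [-0.168   0.686  -0.4767] t 9.35 q [-0.39  0.19  1.55  0.    1.4  -0.16] F [ 0.3 -0.3 -0.2]
```

View pics/c4.png

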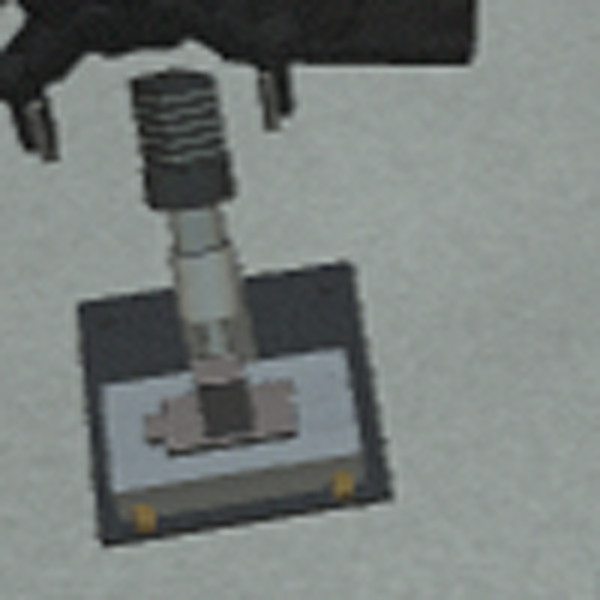

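The scene view shows the cassette sitting in the pocket square to the block: foot top at crop (230,415), 4 mm proud as expected. The collar's top is at crop (175,75). I move to the collar pre-grasp.

Call:
carry_out(
  deltas="0 0 -40 0 0 0 0; -20 0 -60 -0.02 0.08 -0.06 0; -50 0 -60 -0.05 0.19 -0.13 0; -80 0 -50 -0.08 0.3 -0.21 0; -110 0 -40 -0.1 0.41 -0.29 0; -130 0 -25 -0.13 0.52 -0.36 0; -150 0 -5 -0.15 0.61 -0.43 0; -167 -1 15 -0.168 0.686 -0.477 0; -167 -1 25 -0.168 0.686 -0.477 0; -167 -1 25.5 -0.168 0.686 -0.477 0; -167 -1 25.5 -0.168 0.686 -0.477 0",
)

```text
time_s: 10.78
eef_pos: [0.539, -0.2685, 0.2272]
eef_rot: [-0.143, 0.569, 0.748, 0.311]
wrist_force: [0.0, 0.0, 0.5]
opening: 0.997
grasp_force: 0.0
```

```bash
python3 -c "
from h import *
P,Q=axis_pose(.127);delta(P,Q)
s=vision.camera('scene');cv2.imwrite('pics/s5.png',s);t=vision.camera('top');cv2.imwrite('pics/t5.png',t)
cv2.imwrite('pics/c5.png',np.hstack([cv2.resize(s[100:220,210:330],(400,400),interpolation=cv2.INTER_CUBIC),cv2.resize(t[100:220,340:460],(400,400),interpolation=cv2.INTER_CUBIC)]))"
```

```text
d mm [1.000e-01 2.600e+00 1.067e+02] rot [-0.0049 -0.0027 -0.003 ] t 10.78 q [-0.93  0.48  1.38  0.52  1.75 -1.23] F [0.  0.  0.5]
```

View pics/c5.png

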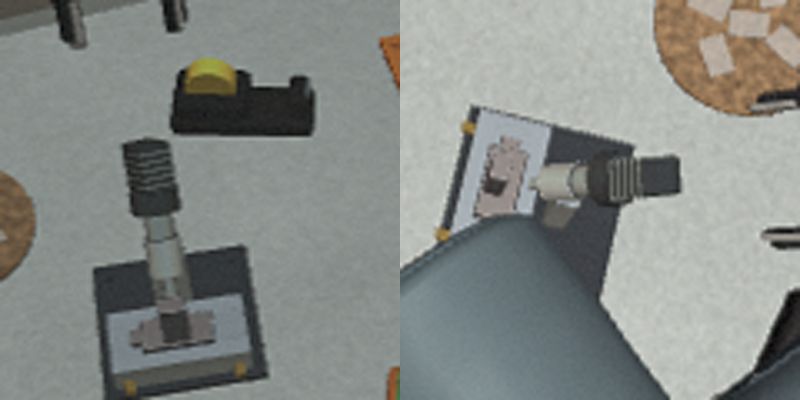

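The top view shows the open fingers at crop (775,100) and (785,237), straddling the line of the collar's axis. The collar end is at (680,175), about (424,152) in the full image. I check the predicted axis against the pictures.

```bash
python3 -c "
from h import *
for n,f,box in (('top','pics/t0.png','') ,('scene','','')):
    for s in (.08,.118,.160): print(n,s,proj(n,axis_pose(s)[0]).round(1))
t=cv2.imread('pics/t5.png').max(2).astype(int);s=cv2.imread('pics/s5.png').max(2).astype(int)
for x in (405,412,418,421): print('top col',x,np.where(t[143:163,x]<95)[0][[0,-1]]+143)
for y in (145,150,155,160): print('scene row',y,np.where(s[y,238:272]<95)[0][[0,-1]]+238)
print('end top row152',t[152,415:430],'scene col254',s[136:148,254])
"
```

```text
top 0.08 [395.3 153.8]
top 0.118 [406.3 153.1]
top 0.16 [419.1 152.3]
scene 0.08 [257.3 168.7]
scene 0.118 [255.1 156.1]
scene 0.16 [252.6 141.8]
top col 405 [143 162]
top col 412 [148 158]
top col 418 [148 158]
top col 421 [147 157]
scene row 145 [247 260]
scene row 150 [248 261]
scene row 155 [248 262]
scene row 160 [249 263]
end top row152 [ 65  67  67  69  67  69  67  65  59 189 195 192 190 190 185] scene col254 [146 146 140 148 148  93  49  51  52  52  83  52]
```

```bash
python3 -c "
from h import *
for th in (.7,.6,.5,.4,.3,0,-.5):
  r=[]
  for n in('top','scene'):
    P0,Q=axis_pose(.142,th);M=Q.as_matrix();a=-M[:,2]
    q=np.array([proj(n,P0+M[:,1]*.015*i+M[:,0]*.021*j+a*k) for i in(1,-1) for j in(1,-1) for k in(-.024,.018)])
    ax=proj(n,P0+a*.01)-proj(n,P0);ax/=np.linalg.norm(ax);d=(q-proj(n,P0))@[-ax[1],ax[0]];l=(q-proj(n,P0))@ax
    r.append((n,d.min().round(1),d.max().round(1),'ends',l.min().round(1),l.max().round(1)))
  print(th,r)
"
```

```text
0.7 [('top', np.float64(-8.0), np.float64(8.1), 'ends', np.float64(-13.3), np.float64(11.5)), ('scene', np.float64(-8.6), np.float64(8.7), 'ends', np.float64(-9.9), np.float64(7.5))]
0.6 [('top', np.float64(-7.3), np.float64(7.4), 'ends', np.float64(-13.0), np.float64(11.2)), ('scene', np.float64(-8.3), np.float64(8.4), 'ends', np.float64(-9.8), np.float64(7.5))]
0.5 [('top', np.float64(-6.6), np.float64(6.7), 'ends', np.float64(-12.7), np.float64(10.9)), ('scene', np.float64(-7.9), np.float64(8.0), 'ends', np.float64(-9.8), np.float64(7.4))]
0.4 [('top', np.float64(-5.9), np.float64(5.9), 'ends', np.float64(-12.6), np.float64(10.8)), ('scene', np.float64(-7.4), np.float64(7.6), 'ends', np.float64(-9.7), np.float64(7.4))]
0.3 [('top', np.float64(-6.7), np.float64(6.6), 'ends', np.float64(-12.9), np.float64(11.1)), ('scene', np.float64(-6.9), np.float64(7.0), 'ends', np.float64(-9.7), np.float64(7.3))]
0 [('top', np.float64(-8.7), np.float64(8.5), 'ends', np.float64(-13.5), np.float64(11.7)), ('scene', np.float64(-5.7), np.float64(5.5), 'ends', np.float64(-9.7), np.float64(7.4))]
-0.5 [('top', np.float64(-10.1), np.float64(10.0), 'ends', np.float64(-13.4), np.float64(11.5)), ('scene', np.float64(-8.4), np.float64(8.2), 'ends', np.float64(-9.9), np.float64(7.5))]
```

The axis prediction agrees within 0.5 px. The silhouette widths (11 px top, 14 px scene) confirm the flats at about +0.4 rad, so I add a 0.07 rad turn and approach.

Call:
carry_out(
  deltas="0 0 25 0 0 0.03 0; 0 0 50 0 0 0.07 0; 0 0 70 0 0 0.07 0; 0 0 80 0 0 0.07 0; 0 0 80 0 0 0.07 0; 0 0 80 0 0 0.07 0",
)

```text
time_s: 11.62
eef_pos: [0.55, -0.2199, 0.1658]
eef_rot: [-0.153, 0.595, 0.727, 0.306]
wrist_force: [0.3, -0.2, 0.1]
opening: 1.0
grasp_force: 0.0
```

```bash
python3 -c "
from h import *
P,Q=axis_pose(.127,.43);delta(P,Q)"
```

```text
d mm [ 1.6  2.9 27.7] rot [-0.004  -0.002  -0.0036] t 11.62 q [-0.87  0.5   1.49  0.54  1.62 -1.18] F [ 0.3 -0.2  0.1]
```

Call:
carry_out(
  deltas="1.5 3 10 0 0 0 0; 1.5 3 20 0 0 0 0; 1.5 3 27 0 0 0 0; 1.5 3 27.5 0 0 0 0; 1.5 3 27.5 0 0 0 0.4; 1.5 3 27.5 0 0 0 1; 1.5 3 27.5 0 0 0 1; 1.5 3 27.5 0 0 0 1; 1.5 3 27.5 0 0 0 1",
)

```text
time_s: 12.75
eef_pos: [0.5557, -0.201, 0.146]
eef_rot: [-0.154, 0.595, 0.727, 0.306]
wrist_force: [-4.4, -1.9, 4.4]
opening: 0.343
grasp_force: 60.0
```

```bash
python3 -c "
from h import *
P,Q=axis_pose(.127,.43);delta(P,Q);print(cur()[0]['torque'])"
```

```text
d mm [-0.1  0.7 -0.1] rot [-0.0048 -0.003  -0.0047] t 12.75 q [-0.85  0.51  1.52  0.55  1.57 -1.18] F [-4.4 -1.9  4.4]
[-0.12071019  0.40287071  0.2866283 ]
```

The collar is gripped (opening 29 mm). I lift it out of the notch.

```bash
cat >> h.py <<'E'
def st():
    o,p,Rc=cur();P,Q=axis_pose(.127,.43);v=Q.inv().apply(p-P)*1000;r=(Q.inv()*Rc).as_rotvec()
    zt=Rc.apply([0,0,1]);print("lat",v[:2].round(1),"bolt mm",round(20-v[2],2),"turn",r.round(3),"Fz_tool",round(float(zt@o["wrist_force"]),1),"Tz",round(float(zt@o["torque"]),3),"F",np.round(Rc.inv().apply(o["wrist_force"]),1),"open",round(o["opening"],3),"t",round(o["time_s"],2),"q6",round(o["q"][5],2))
E
python3 -c "from h import *;st()"
```

```text
lat [ 0.1 -0.7] bolt mm 19.88 turn [0.005 0.003 0.005] Fz_tool -5.1 Tz 0.017 F [ 2.2 -3.3 -5.1] open 0.343 t 12.75 q6 -1.18
```

Call:
carry_out(
  deltas="0 0 -3 0 0 0 1; 0 0 -6 0 0 0 1; 0 0 -9 0 0 0 1; 0 0 -9 0 0 0 1; 0 0 -9 0 0 0 1",
)

```text
time_s: 13.38
eef_pos: [0.5547, -0.2049, 0.151]
eef_rot: [-0.155, 0.595, 0.727, 0.306]
wrist_force: [2.8, 4.0, -8.5]
opening: 0.342
grasp_force: 60.0
```

```bash
python3 -c "from h import *;st()"
```

```text
lat [ 0.2 -0.7] bolt mm 26.23 turn [0.005 0.005 0.005] Fz_tool 9.4 Tz 0.0 F [-2.6  0.9  9.4] open 0.342 t 13.38 q6 -1.18
```

Call:
carry_out(
  deltas="0 0 -1 0 0 0.1 1; 0 0 -1 0 0 0.2 1; 0 0 -1 0 0 0.3 1; 0 0 -1 0 0 0.4 1; 0 0 -1 0 0 0.5 1; 0 0 -1 0 0 0.6 1; 0 0 -1 0 0 0.62 1; 0 0 -1 0 0 0.62 1",
)

```text
time_s: 14.38
eef_pos: [0.555, -0.2055, 0.1518]
eef_rot: [-0.241, 0.788, 0.511, 0.245]
wrist_force: [5.0, 4.4, -9.6]
opening: 0.342
grasp_force: 60.1
```

```bash
python3 -c "from h import *;st()"
```

```text
lat [ 0.1 -0.3] bolt mm 27.24 turn [0.006 0.003 0.625] Fz_tool 10.8 Tz 0.066 F [-1.3  4.2 10.8] open 0.342 t 14.38 q6 -0.56
```

Call:
carry_out(
  deltas="0 0 3 0 0 0 1; 0 0 6 0 0 0 1; 0 0 7.5 0 0 0 1; 0 0 7.5 0 0 0 1",
)

```text
time_s: 14.88
eef_pos: [0.5556, -0.2032, 0.1492]
eef_rot: [-0.239, 0.788, 0.511, 0.244]
wrist_force: [-6.7, -3.2, 6.6]
opening: 0.341
grasp_force: 62.5
```

```bash
python3 -c "from h import *;st()"
```

```text
lat [ 0.2 -0.2] bolt mm 23.69 turn [0.005 0.001 0.624] Fz_tool -8.0 Tz 0.138 F [-0.5 -5.9 -8. ] open 0.341 t 14.88 q6 -0.56
```

The pin rests on the ridge at 23.7 mm. I turn while pressing lightly.

Call:
carry_out(
  deltas="0 0 0 0 0 0.03 1; 0 0 0 0 0 0.06 1; 0 0 0 0 0 0.09 1; 0 0 0 0 0 0.12 1; 0 0 0 0 0 0.12 1",
)

```text
time_s: 15.5
eef_pos: [0.5558, -0.2026, 0.1485]
eef_rot: [-0.254, 0.818, 0.463, 0.23]
wrist_force: [-4.3, -1.1, 5.7]
opening: 0.343
grasp_force: 62.2
```

```bash
python3 -c "from h import *;st()"
```

```text
lat [ 0.2 -0.1] bolt mm 22.73 turn [0.005 0.001 0.744] Fz_tool -5.6 Tz -0.022 F [ 0.8 -4.4 -5.6] open 0.343 t 15.5 q6 -0.44
```

Call:
carry_out(
  deltas="0 0 0.5 0 0 0.03 1; 0 0 0.5 0 0 0.06 1; 0 0 0.5 0 0 0.09 1; 0 0 0.5 0 0 0.1 1; 0 0 0.5 0 0 0.1 1",
)

```text
time_s: 16.12
eef_pos: [0.5562, -0.2005, 0.1455]
eef_rot: [-0.266, 0.84, 0.421, 0.217]
wrist_force: [4.3, 3.1, -8.5]
opening: 0.346
grasp_force: 60.6
```

```bash
python3 -c "from h import *;st()"
```

```text
lat [-0.  -0.3] bolt mm 19.14 turn [0.005 0.003 0.846] Fz_tool 9.0 Tz 0.004 F [-0.8  4.3  9. ] open 0.346 t 16.12 q6 -0.34
```

The bolt dropped to 19.1 mm and the spring is pulling at 9 N, so the pin is in the slot at a turn of about 0.85. I ride it home.

Call:
carry_out(
  deltas="0 0 4 0 0 0 1; 0 0 8 0 0 0 1; 0 0 12 0 0 0 1; 0 0 15 0 0 0 1; 0 0 18 0 0 0 1; 0 0 20 0 0 0 1; 0 0 20 0 0 0 1; 0 0 20 0 0 0 1",
)

```text
time_s: 17.12
eef_pos: [0.5588, -0.1893, 0.1319]
eef_rot: [-0.265, 0.84, 0.421, 0.217]
wrist_force: [5.0, 1.0, -6.1]
opening: 0.341
grasp_force: 61.1
```

```bash
python3 -c "from h import *;st()"
```

```text
lat [ 0.1 -0.3] bolt mm 1.3 turn [0.005 0.001 0.844] Fz_tool 6.0 Tz 0.093 F [-0.2  5.3  6. ] open 0.341 t 17.12 q6 -0.34
```

Call:
carry_out(
  deltas="0 0 1 0 0 0 1; 0 0 2 0 0 0 1; 0 0 3 0 0 0 1; 0 0 3 0 0 0 1",
)

```text
time_s: 17.62
eef_pos: [0.5591, -0.1886, 0.131]
eef_rot: [-0.264, 0.84, 0.422, 0.217]
wrist_force: [-0.6, -5.0, 4.7]
opening: 0.344
grasp_force: 62.7
```

```bash
python3 -c "from h import *;st()"
```

```text
lat [ 0.  -0.1] bolt mm 0.13 turn [ 0.004 -0.     0.844] Fz_tool -6.8 Tz -0.023 F [-0.6  0.8 -6.8] open 0.344 t 17.62 q6 -0.34
```

The collar is home at 0.1 mm with a firm stop. I release, and retreat along the axis.

Call:
carry_out(
  deltas="0 0 -1.5 0 0 0 1; 0 0 -1.5 0 0 0 0.4; 0 0 -1.5 0 0 0 0; 0 0 -1.5 0 0 0 0; 0 0 -1.5 0 0 0 0; 0 0 -30 0 0 0 0; 0 0 -80 0 0 0 0; 0 0 -130 0 0 0 0; 0 0 -150 0 0 0 0; 0 0 -150 0 0 0 0",
)

```text
time_s: 18.88
eef_pos: [0.5381, -0.2821, 0.2447]
eef_rot: [-0.265, 0.84, 0.421, 0.217]
wrist_force: [-0.2, 1.0, 0.3]
opening: 0.997
grasp_force: 0.0
```

```bash
python3 -c "
from h import *
st();print('top end parked/home',[(n,proj(n,axis_pose(s)[0]).round(1).tolist()) for n in('top','scene') for s in(.16,.14)])
s=vision.camera('scene');t=vision.camera('top')
cv2.imwrite('pics/c6.png',np.hstack([cv2.resize(s[100:220,210:330],(400,400),interpolation=cv2.INTER_CUBIC),cv2.resize(t[100:220,340:460],(400,400),interpolation=cv2.INTER_CUBIC)]))"
```

```text
lat [-0.6  0.3] bolt mm 148.8 turn [0.004 0.    0.844] Fz_tool 0.4 Tz -0.049 F [ 0.6 -0.7  0.4] open 0.997 t 18.88 q6 -0.31
top end parked/home [('top', [419.1, 152.3]), ('top', [412.9, 152.7]), ('scene', [252.6, 141.8]), ('scene', [253.8, 148.7])]
```

View pics/c6.png

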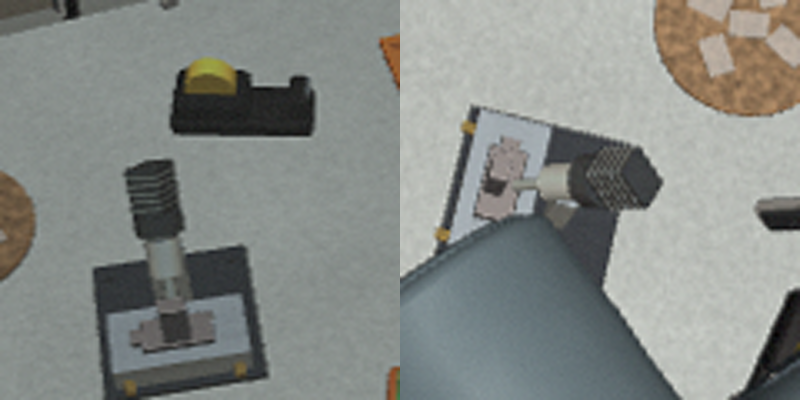

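The collar is down, with its end at top crop (655,180) against (680,175) before. The bolt rod reaches over the cassette's shoulder at crop (515,183), the cassette is seated, and the gripper is clear.

```bash
python3 -c "
from bench import ctrl
print(ctrl.hand_in())"
```

```text
the job is handed in; nothing more can be done
None
```

The cassette is seated on the pocket floor, the collar has sprung fully home in its hidden slot (about 0.84 rad) with the bolt over the cassette's shoulder, and the job was handed in at about 19 s.

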